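Scrub out a forceps jar with the long brush

TASK

Take the lid off the steel jar with the red bands and set it knob up on the floor of the steel tray, then scrub the jar's inside with the yellow-handled brush: three full strokes down its middle, each right down to the bottom and back up until the top of the bristles comes to the rim. Hang the brush back up in its free slot on the stand, with its collar resting on the slotted shelf. Keep the jar standing where it is, and do not knock or move anything else.

Things in the scene. Friction and masses are not known exactly. Their poses are not given: they have to be found in the camera images.
- jar_floor (a point): inner floor centre of the jar to scrub: a loose brushed-steel cylinder with two red bands, 63 mm outside diameter, 130 mm tall, about 0.4 kg, standing on the bench; bore 58 mm, straight, 125 mm deep; this point is 5 mm above the bench; z up along the axis. It starts closed by the lid with the red knob.
- jar_mouth (a point): centre of that jar's mouth, at rim height (130 mm above the bench), z up.
- lid_knob (a point): centre of the red knob of the jar's loose lid, z up. The knob is a cylinder 20 mm across, 24 mm tall; below it 10 mm of stem, then the steel disc, 68 mm across, its top 24 mm and its underside 28 mm below this point; under that a plug 52 mm across, 6 mm deep, sits in the jar's bore with 3 mm play. Lowest face 34 mm below this point. About 90 g.
- tray: low steel instrument tray, fixed, 150 mm (its x) by 210 mm (its y), 18 mm tall, walls and floor 3 mm; origin at the centre of its underside on the bench. The small beaker stands in its -y half; the lid goes on the free part of the floor.
- tray_floor (a point): centre of the tray's inner floor, 3 mm above the bench, axes as the tray's.
- stand: fixed steel brush stand; origin at the centre of its underside; -x is its open front, y its width, z up. Grey base 120 (x) by 180 (y) by 10 mm; open steel sides at the back (x = +15 to +45 mm). Slotted shelf, 4 mm thick, top at z = 150 mm, from x = -45 to +45 mm; slots 14 mm wide at y = +40 and -40 mm, open at the front, closed at x = -5 mm. Apart from brushes it is 154 mm tall.
- slot_a (a point): where a hanging brush's axis meets the shelf's top in the slot at y = +40 mm (stand x = -18 mm, z = 150 mm); axes as the stand's. A 4 mm lip on the shelf's front edge (27 to 23 mm in front of this point), open at the slot, keeps collars in: lift a brush over 5 mm, then draw it straight out to -x until its bristles are clear of the shelf; hang it back the other way round.
- slot_b (a point): the same for the slot at y = -40 mm. One slot holds the yellow-handled brush, the other the narrow tube brush.
- brush_grip (a point): middle of the long brush's yellow round handle, 16 mm across, from 50 mm below to 45 mm above this point; z up, away from the bristles. It hangs upright, loose, in one slot. Below: black collar 26 mm across, its underside 55 mm below this point, resting on the shelf; 6 mm steel wire; white bristles 125 to 185 mm below, 56 mm across with soft ends, stiff core 42 mm. About 80 g.
- brush_tip (a point): lowest end of the white bristles, on the brush's axis, 185 mm below the middle of the handle; z towards the handle. The bristles' top is 60 mm above it, the collar's underside 130 mm above it.
- tube_brush_grip (a point): bystander: middle of the green handle of a narrow tube brush hanging in the other slot, same handle, collar and length as the yellow one (top 45 mm above this point), black bristles 22 mm across.
- jar2_mid (a point): bystander: 80 mm up the axis of a closed steel jar with blue bands and a blue knob, 64 mm body, 68 mm lid, 168 mm tall with its knob, loose.
- reagent_mid (a point): bystander: half-way up an amber bottle with a white cap, 58 mm across, 140 mm tall, loose.
- wash_bottle_mid (a point): bystander: half-way up a white plastic wash bottle with a red cap, 64 mm across, 185 mm tall, its thin red spout reaching 49 mm out from the axis along +x of this point, 157 to 185 mm up, loose.
- pump_bottle_mid (a point): bystander: half-way up a pale blue hand-rub pump bottle, 60 mm across, 160 mm tall, its white pump head reaching 38 mm out from the axis along -x of this point at the top, loose.
- beaker_mid (a point): bystander: half-way up a small white beaker, 48 mm across, 60 mm tall, standing loose in the tray.
- tube_rack_mid (a point): bystander: 50 mm up in a white wire rack of capped tubes at the far side, 76 mm (x) by 170 mm (y), 100 mm tall, loose.
- calculator_mid (a point): bystander: black desk calculator lying at the far side, 145 by 82 mm, 18 mm thick, loose.

How it is judged:
By the outcome, as a careful person would: the job done as asked, in the order asked, and still so for the second after the job is handed in, with the robot touching nothing.
It also fails if it takes over 72 s, if anything falls off the work surface, if the arm or the gripper's body presses on something with over 40 N, if the wrist force passes 120 N, or if a joint passes its speed limit or range.

ROBOT

A 6-joint arm with a two-finger parallel gripper is mounted at the origin on the work surface. World frame = base frame: x ahead of the robot, y to its left, z up, the work surface at z = 0. Lengths are in m, angles in degrees, forces in N, time in s.
With the tool pointing down it reaches from about 0.4 to 0.825 m from the base axis. Payload 7 kg.
Tool frame: the origin (TCP) lies between the finger pads; the fingertips stand 19 mm ahead of it and the grasp point (between the pads) is the TCP; x points along the fingers, y is the direction in which the jaws open and shut, and the axes are right-handed (so a half turn about x gives the same grasp; the last joint's range is limited). The gripper opens to 88 mm and grips with 3 to 60 N. Pads are 19 mm wide; open, the fingers measure 130 mm over their backs; the gripper's body (78 mm by 193 mm) begins 47 mm behind the grasp point.
Start: joints at [-57.806, 20.546, 0.682, 0, -70.136, -16.507], TCP at [0.182, -0.65, 0.246] pointing down, gripper open.
Joint ranges: [-176.03, 176.03], [-82.01, 121.73], [-58.28, 71.71], [-173.87, 95.51], [-174.79, -0.11], [-173.66, 173.66]. Speed limits (degrees/s): [136.94, 136.94, 172.46, 180, 180, 180].

INTERFACE

Orientations are given as [roll, pitch, yaw] about the fixed x, y, z axes, in that order (R = Rz(yaw) Ry(pitch) Rx(roll)).
In Python, from plant import r gives the robot as it stands.
- The arm moves only by the tool send_rows, never from a script. Its argument "plan" is a list of rows, each a list of 2 entries, a list of its own where there are three numbers: the shift along the tool's x, y, z scaled (see below), then the turn, a rotation vector about the tool's x, y, z scaled (see below). A call has exactly 5 rows; each row is the pose to reach, as a shift and turn from the pose measured when the call began, along the tool's axes at that moment; what a row does not reach only later rows make up. The controller multiplies each number of a shift by 0.15 m and each number of a turn by pi/4 rad. A row lasts 1/10 s, in which the tool goes at most 50 mm and 8.59 degrees, less where a joint would pass 70% of its speed; a pose out of reach is approached as far as the arm can. A call with a number of a shift or a turn outside -1 to 1 is refused whole. A call with a gripper value outside its range is refused whole. "jaw" is the opening, from -1 (shut) to 1 (fully open), so that 0 is half open, set as the call begins (left out, the last holds). The fingers move at their own pace and stop on an object; "force" is the grip in N (left out, the last holds). Time passes only in rows, so rows that repeat a pose let the fingers close, or fill a call up. It gives the time, the measured TCP pose, the force and the opening at its end, in the units of the state.
- r.get_state(): the state, without advancing time (a new reading comes with each control period).
- r.capture(name): name is "side" or "top"; returns a dict with "color" (420x560x3 uint8, red, green, blue), "range_z" (420x560 float32, m along the optical axis (not along the pixel's ray), 0 where there is no reading), "mtx" (3x3 intrinsics, pixels), "pose" (4x4, takes a point from camera to world coordinates). Camera axes: x right, y down, z forward; pixel columns grow to the right and rows downward; lengths in m; the calibration is good to about 2 mm. A picture is of the moment at which its call begins.
- r.close_job(): hands the job in, once; it reports no verdict.
Trained networks look in a picture, given as the dict that the camera call returned (one of the last four; its "shot" number tells which), for a name from the list of things; names that differ only in an ending like _2 or _b are one class to them, and where a whole thing is asked for, a point or a joint stands for the part that bears it (a point fixed in the world has none). Each returns a list of dicts, best first, with "score" (0 to 1); they miss things now and then, are a little off and sometimes report something else, mostly with a low value. They report only what shows in the picture. A call takes as long as a camera call.
- r.find_in(picture, target): "uv" ([column, row] in pixels, amid what is visible of it).
- r.trace(picture, target): "mask" (420x560 bool, what is visible of it) and "uv" ([column, row] in pixels, amid what is visible of it).
The state is a dict: "time_s": time; "joints": joint angles; "qd": joint speeds; "joint_torque": joint torques, N m; "tcp_pos": TCP position; "eef_rot": TCP orientation; "contact_force": force on the tool from outside, world axes, zero at the start; "moment": the same for the moment, N m; "gripper_width": finger opening in m.
Only numpy, scipy, OpenCV 4.12 (cv2) and the standard library are available. Lean on these libraries where they do the work, as an engineer would, in place of code of your own. Each camera call takes 0.05 s, during which the arm holds its last target. There are 200 camera calls.

## Working session

There is one attempt and no reset: what is moved stays moved. The work goes in short steps, Python scripts to look and compute and a tool call to move; the robot and the scene stay as the last step left them, time stands still between calls to the robot, and variables do not carry over. Pictures are saved under pics/ and viewed, about 8 in all and at most 12, crops included, and the job is handed in when it is done.

Besides the shell and the picture viewer there is one more tool, called by a JSON object that holds its "method" and its "body", one argument or row to a line. send_rows: Moves the arm, as the interface text tells. Its arguments: {"type":"object","properties":{"plan":{"type":"array"},"jaw":{"type":"number"},"force":{"type":"number"}},"required":["plan"]}

```bash
mkdir -p pics; ls
cat > h.py <<'E'
import numpy as np, cv2
from plant import r
from scipy.spatial.transform import Rotation as R
def cloud(p):
    z=p["range_z"]; K=p["mtx"]; v,u=np.mgrid[:z.shape[0],:z.shape[1]]
    c=np.stack([(u-K[0,2])/K[0,0]*z,(v-K[1,2])/K[1,1]*z,z],-1)
    return c@p["pose"][:3,:3].T+p["pose"][:3,3], z>0
def save(p,n): cv2.imwrite(f"pics/{n}.png",p["color"][:,:,::-1])
E
python3 - <<'E'
from h import *
np.set_printoptions(precision=4,suppress=True)
print(r.get_state())
names="jar_floor jar_mouth lid_knob tray stand slot_a slot_b brush_grip brush_tip tube_brush_grip jar2_mid reagent_mid wash_bottle_mid pump_bottle_mid beaker_mid tube_rack_mid calculator_mid".split()
ims=[]
for c in("side","top"):
    p=r.capture(c); save(p,c+"0"); W,ok=cloud(p); print(c,p["pose"],p["mtx"][0,0])
    np.savez(f"{c}0.npz",W=W,ok=ok,color=p["color"],mtx=p["mtx"],pose=p["pose"])
    for n in names:
        try:
            d=r.trace(p,n)[:2]
        except Exception as e: print(n,e); continue
        for q in d:
            m=q["mask"]&ok; P=W[m]
            if len(P): print(n,round(q["score"],2),np.round(q["uv"]),m.sum(),"med",np.median(P,0),"lo",np.percentile(P,3,0),"hi",np.percentile(P,97,0))
E
```

```text
pics
{'time_s': 0.0, 'joints': array([-57.8048,  20.5919,   0.6304,  -0.0199, -70.1334, -16.5059]), 'qd': array([-0.0133, -0.001 , -0.0178,  0.011 , -0.0586, -0.032 ]), 'joint_torque': array([ -0.0008, -58.2718,  29.305 ,   6.9972,   0.0068,  -0.0001]), 'tcp_pos': array([ 0.1824, -0.6494,  0.2446]), 'eef_rot': array([ 95.3643,  89.9033, 111.0468]), 'contact_force': array([ 0.3765, -0.7691,  0.4012]), 'moment': array([-0.0465, -0.0264, -0.0382]), 'gripper_width': 0.0875818856851931}
side [[ 0.9978 -0.0478  0.0453  0.5125]
 [-0.0655 -0.6477  0.7591 -0.7896]
 [-0.007  -0.7604 -0.6494  0.8014]
 [ 0.      0.      0.      1.    ]] 437.41266278500376
jar_floor 0.92 [315. 260.] 1028 med [ 0.6231 -0.1062  0.0668] lo [ 0.5976 -0.1119  0.0038] hi [ 0.6556 -0.0847  0.1238]
jar_mouth 0.93 [310. 259.] 947 med [ 0.6225 -0.1066  0.0675] lo [ 0.5977 -0.112   0.0081] hi [ 0.6531 -0.0856  0.1222]
jar_mouth 0.35 [378. 306.] 3610 med [ 0.7476 -0.2362  0.0612] lo [ 0.7095 -0.2945 -0.0012] hi [ 0.8052 -0.1354  0.0989]
tray 0.88 [256. 176.] 1836 med [0.5002 0.3261 0.0033] lo [ 0.4034  0.2071 -0.0004] hi [0.
[... 4341 characters left out ...]
[298. 206.] 272 med [ 0.599  -0.0725  0.059 ] lo [ 0.5945 -0.104   0.0014] hi [ 0.6228 -0.0464  0.1188]
beaker_mid 0.73 [159. 278.] 442 med [0.4377 0.2684 0.0294] lo [0.4151 0.2399 0.0045] hi [0.4575 0.284  0.0639]
beaker_mid 0.55 [410. 243.] 4217 med [ 0.4963 -0.32    0.1491] lo [ 0.4422 -0.4227  0.0026] hi [ 0.5437 -0.2452  0.1537]
tube_rack_mid 0.75 [346. 147.] 2102 med [ 0.7407 -0.2065  0.0618] lo [ 0.7029 -0.2852 -0.0005] hi [ 0.7883 -0.1322  0.0999]
calculator_mid 0.85 [190. 158.] 1606 med [0.7523 0.1984 0.0161] lo [0.6856 0.1606 0.0112] hi [0.8233 0.2367 0.0199]
calculator_mid 0.67 [348. 150.] 2418 med [ 0.7408 -0.2045  0.0574] lo [ 0.6993 -0.2906 -0.0016] hi [ 0.7974 -0.1312  0.0997]
```

View pics/side0.png

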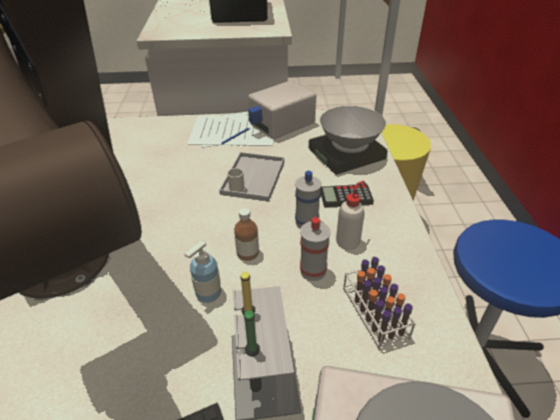

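View pics/top0.png

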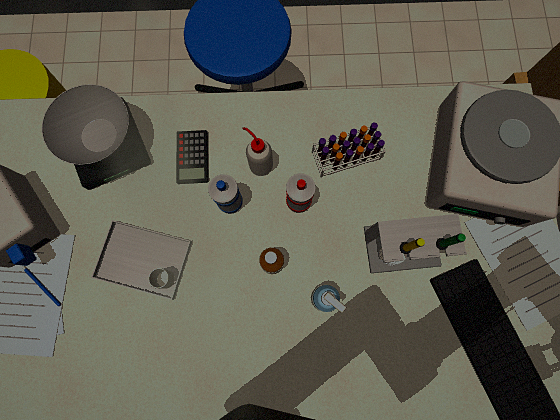

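The side view shows the red-knob jar at about (315,250), with the yellow brush (247,290) and the green brush (251,335) hanging on the stand. The top view shows the tray at (143,258), with the beaker in its right (-y) half at (163,278), and the red knob at (302,184). I'll refine the poses next.

```bash
cat > fit.py <<'E'
from h import *
from scipy.optimize import least_squares
np.set_printoptions(precision=4,suppress=True)
def fitc(P,rad,c0):
    f=lambda c:np.hypot(P[:,0]-c[0],P[:,1]-c[1])-rad
    s=least_squares(f,c0,loss="soft_l1",f_scale=.001); return s.x,np.median(abs(s.fun)),len(P)
def sel(W,ok,c,rad,z0,z1):
    return W[ok&(np.hypot(W[...,0]-c[0],W[...,1]-c[1])<rad)&(W[...,2]>z0)&(W[...,2]<z1)]
E
python3 - <<'E'
from fit import *
st=r.get_state(); print("R",R.from_euler("xyz",st["eef_rot"],degrees=True).as_matrix())
for c in("side","top"):
    d=np.load(c+"0.npz"); W,ok,C=d["W"],d["ok"],d["color"].astype(int)
    print(c)
    print("jar body",fitc(sel(W,ok,(.624,-.078),.05,.02,.115),.0315,(.624,-.078)))
    P=sel(W,ok,(.624,-.078),.03,.15,.168); print("knob side",fitc(P,.010,(.624,-.078)))
    P=sel(W,ok,(.624,-.078),.03,.166,.18); print("knob top",len(P),P.mean(0),(P.min(0)+P.max(0))/2)
    P=sel(W,ok,(.624,-.078),.05,.132,.139); print("disc top",len(P),(np.percentile(P,1,0)+np.percentile(P,99,0))/2)
    for n,g in(("yel",(.478,-.295)),("grn",(.484,-.374))):
        for z0,z1 in((.16,.2),(.2,.246)):
            print(n,z0,fitc(sel(W,ok,g,.03,z0,z1),.008,g))
        P=sel(W,ok,g,.03,.246,.26); print(" top",len(P),P.mean(0))
    P=sel(W,ok,(.5,-.33),.2,.147,.1525); rc=cv2.minAreaRect(P[:,:2].astype(np.float32)); print("shelf",rc, P[:,2].mean())
    # shelf back edge line / ends
    P=sel(W,ok,(.49,.325),.17,.012,.021); rc=cv2.minAreaRect(P[:,:2].astype(np.float32)); print("tray",rc,len(P))
    print("beaker",fitc(sel(W,ok,(.4384,.262),.035,.025,.055),.024,(.438,.262)))
    for n,g,rad in(("jar2",(.63,.098),.032),("reag",(.47,-.005),.029),("wash",(.73,.018),.032),("pump",(.38,-.127),.03)):
        print(n,fitc(sel(W,ok,g,.05,.02,.09),rad,g))
E
```

```text
R [[-0.     -0.2704  0.9627]
 [ 0.      0.9627  0.2704]
 [-1.      0.     -0.    ]]
side
jar body (array([ 0.6284, -0.079 ]), np.float64(0.0008227189479333777), 804)
knob side (array([ 0.6279, -0.0784]), np.float64(0.0011112905037717127), 76)
knob top 31 [ 0.628  -0.0811  0.1677] [ 0.6283 -0.0801  0.1682]
disc top 413 [ 0.6283 -0.0815  0.135 ]
yel 0.16 (array([ 0.4782, -0.2988]), np.float64(0.0004374944803424074), 123)
yel 0.2 (array([ 0.4783, -0.2989]), np.float64(0.0004331965686745999), 161)
 top 60 [ 0.4784 -0.3006  0.2486]
grn 0.16 (array([ 0.4844, -0.3927]), np.float64(0.0017808634905198458), 134)
grn 0.2 (array([ 0.4858, -0.3928]), np.float64(0.0018397432867755872), 176)
 top 79 [ 0.4844 -0.381   0.2486]
shelf ((0.5001181960105896, -0.337732195854187), (0.09009410440921783, 0.18214775621891022), 3.718522310256958) 0.1495548984794708
tray ((0.4895147383213043, 0.3203579783439636), (0.218314990401268, 0.15200546383857727), 73.18902587890625) 352
beaker (array([0.4386, 0.262 ]), np.float64(0.0015337270241918746), 190)
jar2 (array([0.6323, 0.1007]), np.float64(0.0008938516981602026
[... 762 characters left out ...]
0.4838, -0.379 ]), np.float64(0.000374555879797938), 84)
 top 56 [ 0.4833 -0.3777  0.2492]
shelf ((0.49936264753341675, -0.3364989459514618), (0.09040600061416626, 0.18064427375793457), 3.7980117797851562) 0.1499710948121033
tray ((0.48763132095336914, 0.32147830724716187), (0.2116340845823288, 0.1502457559108734), 73.39142608642578) 496
beaker (array([0.4364, 0.2608]), np.float64(0.0018945160124774624), 147)
jar2 (array([0.6313, 0.1005]), np.float64(0.00044759682175461724), 188)
reag (array([ 0.469 , -0.0057]), np.float64(0.0007752543882815002), 108)
wash (array([0.7304, 0.0178]), np.float64(0.0002909877320783072), 214)
pump (array([ 0.3769, -0.1272]), np.float64(0.0003963880923969522), 67)
```

```bash
cat > go.py <<'E'
# go.py x y z yaw [ncalls] : target TCP, tool down with tool y at world angle yaw; prints final-row units per call
import sys; from h import *
np.set_printoptions(precision=3,suppress=True)
def Rd(a):
    a=np.radians(a); y=np.array([np.cos(a),np.sin(a),0]); x=np.array([0,0,-1.]); return np.stack([x,y,np.cross(x,y)],1)
def plan(p0,R0,p1,R1,n):
    w=(R0.inv()*R1).as_rotvec()
    for i in range(n):
        Ri=R0*R.from_rotvec(w*i/n)
        print(i+1,"shift",Ri.inv().apply((p1-p0)/n)/.15,"turn",w/n/(np.pi/4))
if __name__=="__main__":
    a=list(map(float,sys.argv[1:])); s=r.get_state()
    R0=R.from_euler("xyz",s["eef_rot"],degrees=True)
    print("at",s["tcp_pos"],"yaw",np.degrees(np.arctan2(*R0.as_matrix()[[1,0],1])),"F",s["contact_force"],"w",s["gripper_width"],"t",s["time_s"],"j",s["joints"])
    if len(a)>=4: plan(s["tcp_pos"],R0,np.array(a[:3]),R.from_matrix(Rd(a[3])),int(a[4]) if len(a)>4 else 1)
E
python3 go.py .627 -.079 .33 184 4
```

```text
at [ 0.183 -0.65   0.246] yaw 105.68801406952065 F [ 0.019 -0.815  0.307] w 0.08776418754563774 t 1.8 j [-57.805  20.547   0.682   0.    -70.135 -16.508]
1 shift [-0.141  0.716  0.97 ] turn [-0.435 -0.    -0.   ]
2 shift [-0.141  0.349  1.154] turn [-0.435 -0.    -0.   ]
3 shift [-0.141 -0.058  1.204] turn [-0.435 -0.    -0.   ]
4 shift [-0.141 -0.458  1.115] turn [-0.435 -0.    -0.   ]
```

{"method": "send_rows", "body": {
  "plan": [
    [[-0.15, 0.1, 0.1], [-0.13, 0, 0]],
    [[-0.3, 0.2, 0.25], [-0.26, 0, 0]],
    [[-0.45, 0.3, 0.4], [-0.4, 0, 0]],
    [[-0.56, 0.45, 0.6], [-0.54, 0, 0]],
    [[-0.56, 0.6, 0.8], [-0.7, 0, 0]]
  ],
  "jaw": 0.2
}}

```text
time_s: 2.3
tcp_pos: [0.2746, -0.5308, 0.3325]
eef_rot: [-103.7, 89.7, -56.3]
contact_force: [0.5, 0.4, 0.3]
gripper_width: 0.055
```

```bash
python3 go.py .627 -.079 .33 184 4;python3 go.py .627 -.079 .33 184 3
```

```text
at [ 0.275 -0.531  0.332] yaw 137.42233691341661 F [0.494 0.366 0.282] w 0.054992434802938424 t 2.3 j [-43.886  10.66   -1.632   0.057 -77.454   1.296]
1 shift [0.003 0.077 0.952] turn [-0.259 -0.001  0.001]
2 shift [ 0.003 -0.117  0.948] turn [-0.259 -0.001  0.001]
3 shift [ 0.004 -0.306  0.905] turn [-0.259 -0.001  0.001]
4 shift [ 0.004 -0.482  0.824] turn [-0.259 -0.001  0.001]
at [ 0.275 -0.531  0.332] yaw 137.42233691341661 F [0.494 0.366 0.282] w 0.054992434802938424 t 2.3 j [-43.886  10.66   -1.632   0.057 -77.454   1.296]
1 shift [0.004 0.103 1.269] turn [-0.345 -0.001  0.002]
2 shift [ 0.005 -0.241  1.25 ] turn [-0.345 -0.001  0.002]
3 shift [ 0.005 -0.567  1.14 ] turn [-0.345 -0.001  0.002]
```

{"method": "send_rows", "body": {
  "plan": [
    [[0, 0.02, 0.2], [-0.05, 0, 0]],
    [[0, 0.03, 0.4], [-0.1, 0, 0]],
    [[0, 0.05, 0.6], [-0.15, 0, 0]],
    [[0, 0.06, 0.8], [-0.2, 0, 0]],
    [[0, 0.08, 0.95], [-0.26, 0, 0]]
  ]
}}

```text
time_s: 2.8
tcp_pos: [0.3632, -0.4164, 0.3325]
eef_rot: [-110.5, 89.7, -51.3]
contact_force: [-0.7, 0.3, 0.4]
gripper_width: 0.0528
```

{"method": "send_rows", "body": {
  "plan": [
    [[0, -0.02, 0.2], [-0.05, 0, 0]],
    [[0, -0.05, 0.4], [-0.1, 0, 0]],
    [[0, -0.07, 0.6], [-0.15, 0, 0]],
    [[0, -0.1, 0.8], [-0.2, 0, 0]],
    [[0, -0.12, 0.95], [-0.26, 0, 0]]
  ]
}}

```text
time_s: 3.3
tcp_pos: [0.4524, -0.3018, 0.3325]
eef_rot: [-118.9, 89.7, -47.8]
contact_force: [-0.2, 0.4, 0.2]
gripper_width: 0.0524
```

{"method": "send_rows", "body": {
  "plan": [
    [[0, -0.06, 0.2], [-0.05, 0, 0]],
    [[0, -0.12, 0.4], [-0.1, 0, 0]],
    [[0, -0.18, 0.6], [-0.15, 0, 0]],
    [[0, -0.24, 0.75], [-0.2, 0, 0]],
    [[0, -0.3, 0.9], [-0.26, 0, 0]]
  ]
}}

```text
time_s: 3.8
tcp_pos: [0.5393, -0.1876, 0.3326]
eef_rot: [-127.2, 89.7, -44.3]
contact_force: [0.2, 0.4, -0.3]
gripper_width: 0.0526
```

```bash
python3 go.py .627 -.079 .25 184 1
```

```text
at [ 0.539 -0.188  0.333] yaw 172.92132484125642 F [ 0.24   0.367 -0.343] w 0.05256422322019297 t 3.8 j [  0.605   8.006  -4.914   0.237 -76.849  -7.737]
1 shift [ 0.55  -0.489  0.792] turn [-0.246 -0.005  0.005]
```

{"method": "send_rows", "body": {
  "plan": [
    [[0, -0.12, 0.2], [-0.05, 0, 0]],
    [[0.1, -0.24, 0.4], [-0.1, 0, 0]],
    [[0.25, -0.36, 0.6], [-0.15, 0, 0]],
    [[0.4, -0.49, 0.79], [-0.2, 0, 0]],
    [[0.5, -0.49, 0.79], [-0.25, 0, 0]]
  ]
}}

```text
time_s: 4.3
tcp_pos: [0.6287, -0.0764, 0.255]
eef_rot: [-153.8, 89.7, -59.4]
contact_force: [-1.3, 0.2, 0.6]
gripper_width: 0.0525
```

```bash
python3 go.py .627 -.079 .161 184 1
```

```text
at [ 0.629 -0.076  0.255] yaw -175.5903576000524 F [-1.27   0.157  0.568] w 0.05246756099797185 t 4.3 j [ 10.842  16.246  -4.36    0.256 -69.308  -6.522]
1 shift [ 0.627  0.014 -0.014] turn [ 0.009 -0.005  0.003]
```

{"method": "send_rows", "body": {
  "plan": [
    [[0.15, 0.01, -0.014], [0, 0, 0]],
    [[0.3, 0.01, -0.014], [0, -0.005, 0]],
    [[0.45, 0.01, -0.014], [0, -0.005, 0]],
    [[0.58, 0.01, -0.014], [0, -0.005, 0]],
    [[0.625, 0.01, -0.014], [0, -0.005, 0]]
  ]
}}

```text
time_s: 4.8
tcp_pos: [0.6264, -0.079, 0.159]
eef_rot: [87.7, 89.9, -177.9]
contact_force: [-0.6, 0.4, 0.1]
gripper_width: 0.0528
```

{"method": "send_rows", "body": {
  "plan": [
    [[0, 0, 0], [0, 0, 0]],
    [[0, 0, 0], [0, 0, 0]],
    [[0, 0, 0], [0, 0, 0]],
    [[0, 0, 0], [0, 0, 0]],
    [[0, 0, 0], [0, 0, 0]]
  ],
  "jaw": -1,
  "force": 20
}}

```text
time_s: 5.3
tcp_pos: [0.6269, -0.079, 0.1599]
eef_rot: [-66.2, 90.0, 28.2]
contact_force: [1.6, -0.0, 1.1]
gripper_width: 0.0194
```

```bash
python3 go.py .627 -.079 .33 184 1
python3 - <<'E'
from fit import *
p=r.capture("side"); cv2.imwrite("pics/g1.png",cv2.resize(p["color"][150:330,200:440,::-1],None,fx=3,fy=3))
E
```

```text
at [ 0.627 -0.079  0.16 ] yaw -175.6009274926307 F [ 1.568 -0.042  1.137] w 0.019399950582643034 t 5.3 j [ 10.489  20.228 -11.583  -0.005 -58.175  -6.087]
1 shift [-1.134 -0.001 -0.   ] turn [0.009 0.    0.   ]
```

View pics/g1.png

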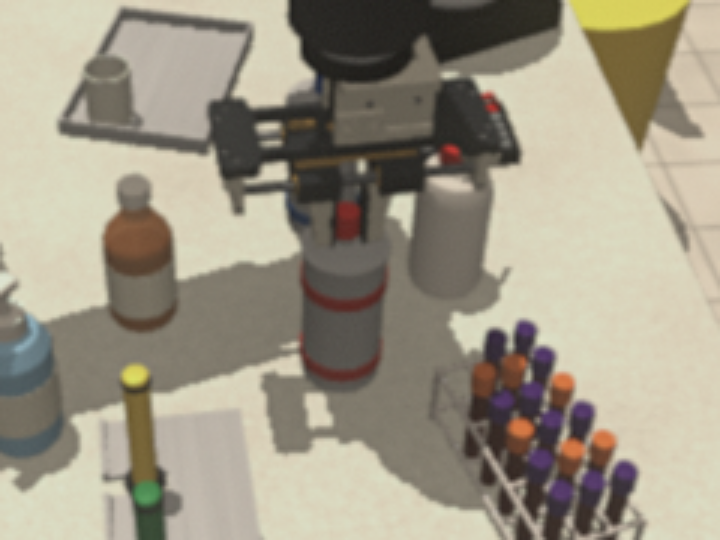

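The knob is in the jaws (360,225 in the crop) and the fingers stand clear of the wash bottle and jar 2. I'll lift it and carry it over to the tray.

{"method": "send_rows", "body": {
  "plan": [
    [[-0.06, 0, 0], [0, 0, 0]],
    [[-0.18, 0, 0], [0, 0, 0]],
    [[-0.4, 0, 0], [0, 0, 0]],
    [[-0.65, 0, 0], [0, 0, 0]],
    [[-0.9, 0, 0], [0, 0, 0]]
  ]
}}

```text
time_s: 5.85
tcp_pos: [0.6265, -0.0791, 0.2967]
eef_rot: [103.4, 90.0, -162.2]
contact_force: [-0.5, -0.1, -0.2]
gripper_width: 0.0195
```

{"method": "send_rows", "body": {
  "plan": [
    [[0, 0.03, 0.12], [0, 0, 0]],
    [[0, 0.08, 0.3], [0, 0, 0]],
    [[0, 0.13, 0.5], [0, 0, 0]],
    [[0, 0.18, 0.7], [0, 0, 0]],
    [[0, 0.25, 0.9], [0, 0, 0]]
  ]
}}

```text
time_s: 6.35
tcp_pos: [0.5782, 0.0536, 0.2974]
eef_rot: [-62.9, 90.0, 31.5]
contact_force: [0.3, 1.4, -1.0]
gripper_width: 0.0194
```

{"method": "send_rows", "body": {
  "plan": [
    [[0, 0.05, 0.2], [0, 0, 0]],
    [[0, 0.1, 0.4], [0, 0, 0]],
    [[0, 0.15, 0.6], [0, 0, 0]],
    [[0, 0.2, 0.8], [0, 0, 0]],
    [[0, 0.25, 0.95], [0, 0, 0]]
  ]
}}

```text
time_s: 6.85
tcp_pos: [0.5292, 0.1943, 0.298]
eef_rot: [-50.3, 90.0, 44.2]
contact_force: [-0.9, -0.9, -0.5]
gripper_width: 0.0198
```

```bash
python3 go.py .503 .369 .20 184 1
```

```text
at [0.529 0.194 0.298] yaw -175.57555221354778 F [-0.872 -0.862 -0.549] w 0.01978115057389323 t 6.85 j [ 40.048   8.311  -8.877  -0.003 -72.771 -35.622]
1 shift [0.654 0.085 1.175] turn [0.009 0.001 0.001]
```

{"method": "send_rows", "body": {
  "plan": [
    [[0, 0.01, 0.2], [0, 0, 0]],
    [[0, 0.03, 0.4], [0, 0, 0]],
    [[0, 0.05, 0.6], [0, 0, 0]],
    [[0, 0.06, 0.8], [0, 0, 0]],
    [[0, 0.08, 0.95], [0, 0, 0]]
  ]
}}

```text
time_s: 7.35
tcp_pos: [0.5058, 0.337, 0.2987]
eef_rot: [-45.9, 89.9, 48.6]
contact_force: [0.0, -0.8, -0.7]
gripper_width: 0.0192
```

{"method": "send_rows", "body": {
  "plan": [
    [[0.1, 0, 0.1], [0, 0, 0]],
    [[0.3, 0, 0.2], [0, 0, 0]],
    [[0.5, 0, 0.22], [0, 0, 0]],
    [[0.7, 0, 0.22], [0, 0, 0]],
    [[0.9, 0, 0.22], [0, 0, 0]]
  ]
}}

```text
time_s: 7.85
tcp_pos: [0.503, 0.3695, 0.1618]
eef_rot: [-23.4, 90.0, 71.1]
contact_force: [0.7, -0.1, -0.9]
gripper_width: 0.0194
```

```bash
python3 go.py .503 .369 .046 184 1
```

```text
at [0.503 0.37  0.162] yaw -175.53958326639625 F [ 0.665 -0.107 -0.931] w 0.01939187526267456 t 7.85 j [ 54.2    19.454 -12.474  -0.006 -58.054 -49.736]
1 shift [ 0.772  0.    -0.004] turn [0.01 0.   0.  ]
```

{"method": "send_rows", "body": {
  "plan": [
    [[0.2, 0, 0], [0, 0, 0]],
    [[0.4, 0, 0], [0, 0, 0]],
    [[0.6, 0, 0], [0, 0, 0]],
    [[0.72, 0, 0], [0, 0, 0]],
    [[0.77, 0, 0], [0, 0, 0]]
  ]
}}

```text
time_s: 8.35
tcp_pos: [0.5019, 0.368, 0.0435]
eef_rot: [132.5, 89.8, -133.1]
contact_force: [-0.3, 1.0, -0.6]
gripper_width: 0.0192
```

{"method": "send_rows", "body": {
  "plan": [
    [[0.01, 0, 0], [0, 0, 0]],
    [[0.02, 0, 0], [0, 0, 0]],
    [[0.03, 0, 0], [0, 0, 0]],
    [[0.037, 0, 0], [0, 0, 0]],
    [[0.04, 0, 0], [0, 0, 0]]
  ]
}}

```text
time_s: 8.85
tcp_pos: [0.5023, 0.3683, 0.0388]
eef_rot: [134.1, 89.9, -131.5]
contact_force: [-2.8, -2.0, 8.1]
gripper_width: 0.0195
```

```bash
python3 go.py .503 .369 .040 184 1
```

```text
at [0.502 0.368 0.039] yaw -175.56083375906795 F [-2.761 -1.987  8.15 ] w 0.019483716490559935 t 8.85 j [ 54.181  27.141 -19.366  -0.019 -43.629 -49.728]
1 shift [-0.008 -0.005  0.004] turn [ 0.01  -0.002 -0.002]
```

Contact with 8 N at the expected height. I'll release and retreat straight up.

{"method": "send_rows", "body": {
  "plan": [
    [[-0.005, 0, 0], [0, 0, 0]],
    [[-0.005, 0, 0], [0, 0, 0]],
    [[-0.005, 0, 0], [0, 0, 0]],
    [[-0.005, 0, 0], [0, 0, 0]],
    [[-0.005, 0, 0], [0, 0, 0]]
  ],
  "jaw": -0.1
}}

```text
time_s: 9.35
tcp_pos: [0.5023, 0.3683, 0.0394]
eef_rot: [133.9, 89.9, -131.7]
contact_force: [-0.3, -0.5, 0.9]
gripper_width: 0.039
```

{"method": "send_rows", "body": {
  "plan": [
    [[-0.1, 0, 0], [0, 0, 0]],
    [[-0.3, 0, 0], [0, 0, 0]],
    [[-0.5, 0, 0], [0, 0, 0]],
    [[-0.7, 0, 0], [0, 0, 0]],
    [[-0.95, 0, 0], [0, 0, 0]]
  ]
}}

```text
time_s: 9.85
tcp_pos: [0.5019, 0.368, 0.1821]
eef_rot: [131.8, 89.7, -133.8]
contact_force: [0.2, 0.8, -0.8]
gripper_width: 0.0392
```

{"method": "send_rows", "body": {
  "plan": [
    [[-0.2, 0, -0.1], [0, 0, 0]],
    [[-0.4, 0, -0.3], [0, 0, 0]],
    [[-0.6, 0, -0.5], [0, 0, 0]],
    [[-0.8, 0, -0.7], [0, 0, 0]],
    [[-0.98, 0, -0.95], [0, 0, 0]]
  ]
}}

```text
time_s: 10.35
tcp_pos: [0.5133, 0.2256, 0.331]
eef_rot: [134.1, 89.8, -131.4]
contact_force: [1.5, 0.3, -0.2]
gripper_width: 0.0394
```

```bash
python3 go.py .478 -.299 .33 184 4
python3 - <<'E'
from fit import *
p=r.capture("top"); save(p,"t1"); W,ok=cloud(p)
P=sel(W,ok,(.503,.369),.05,.044,.055); print("knob",len(P),P.mean(0) if len(P) else 0)
P=sel(W,ok,(.503,.369),.05,.010,.016); print("disc",len(P),(np.percentile(P,1,0)+np.percentile(P,99,0))/2, P[:,2].std())
print("beaker",fitc(sel(W,ok,(.4384,.262),.035,.025,.055),.024,(.438,.262)))
print("jar",fitc(sel(W,ok,(.6275,-.0785),.04,.02,.115),.0315,(.627,-.078)))
P=sel(W,ok,(.6275,-.0785),.04,.128,.134); print("rim",len(P),fitc(P,.0305,(.627,-.078)))
E
```

```text
at [0.513 0.226 0.331] yaw -175.52296583561505 F [ 1.459  0.277 -0.153] w 0.03940023911927585 t 10.35 j [ 43.748   7.329  -5.826   0.019 -77.069 -39.276]
1 shift [ 0.004  0.127 -0.867] turn [ 0.003 -0.001 -0.001]
2 shift [ 0.004  0.125 -0.867] turn [ 0.003 -0.001 -0.001]
3 shift [ 0.003  0.123 -0.868] turn [ 0.003 -0.001 -0.001]
4 shift [ 0.002  0.121 -0.868] turn [ 0.003 -0.001 -0.001]
knob 17 [0.4958 0.3671 0.0463]
disc 42 [0.4988 0.3712 0.013 ] 0.0015651348608467142
beaker (array([0.4358, 0.2609]), np.float64(0.0018398766656274948), 143)
jar (array([ 0.6251, -0.0781]), np.float64(0.0012685010318168703), 509)
rim 78 (array([ 0.6268, -0.0784]), np.float64(0.0005423500102573649), 78)
```

View pics/t1.png

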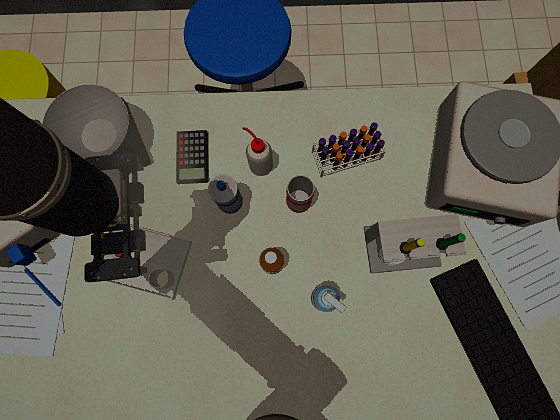

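The jar is open and still standing in place, with its mouth at pixel (301,190). The lid is in the tray, partly hidden by the gripper. Next I'll go to the brush.

{"method": "send_rows", "body": {
  "plan": [
    [[0, 0.02, -0.15], [0, 0, 0]],
    [[0, 0.04, -0.35], [0, 0, 0]],
    [[0, 0.07, -0.55], [0, 0, 0]],
    [[0, 0.1, -0.75], [0, 0, 0]],
    [[0, 0.13, -0.95], [0, 0, 0]]
  ]
}}

```text
time_s: 10.9
tcp_pos: [0.5057, 0.0769, 0.3366]
eef_rot: [-112.3, 89.8, -17.9]
contact_force: [-0.0, -1.3, 0.4]
gripper_width: 0.0396
```

{"method": "send_rows", "body": {
  "plan": [
    [[0, 0.02, -0.2], [0, 0, 0]],
    [[0, 0.05, -0.4], [0, 0, 0]],
    [[0, 0.07, -0.6], [0, 0, 0]],
    [[0, 0.1, -0.8], [0, 0, 0]],
    [[0, 0.13, -0.98], [0, 0, 0]]
  ]
}}

```text
time_s: 11.4
tcp_pos: [0.4972, -0.0725, 0.3367]
eef_rot: [-110.3, 89.8, -15.9]
contact_force: [0.9, 0.3, 0.8]
gripper_width: 0.0395
```

{"method": "send_rows", "body": {
  "plan": [
    [[0, 0.02, -0.2], [0, 0, 0]],
    [[0, 0.05, -0.4], [0, 0, 0]],
    [[0, 0.07, -0.6], [0, 0, 0]],
    [[0, 0.1, -0.8], [0, 0, 0]],
    [[0, 0.13, -0.95], [0, 0, 0]]
  ]
}}

```text
time_s: 11.9
tcp_pos: [0.4884, -0.2176, 0.3366]
eef_rot: [-112.8, 89.8, -18.4]
contact_force: [0.3, -0.7, -0.4]
gripper_width: 0.0391
```

```bash
python3 go.py .478 -.299 .29 184 1
```

```text
at [ 0.488 -0.218  0.337] yaw -175.63345026833363 F [ 0.271 -0.653 -0.438] w 0.039147467279509254 t 11.9 j [ -2.954   4.372  -8.481   0.048 -76.977   7.31 ]
1 shift [ 0.311  0.111 -0.536] turn [ 0.008 -0.002  0.004]
```

{"method": "send_rows", "body": {
  "plan": [
    [[0, 0.03, -0.15], [0, 0, 0]],
    [[0.1, 0.07, -0.35], [0, 0, 0]],
    [[0.2, 0.11, -0.5], [0, 0, 0]],
    [[0.29, 0.11, -0.535], [0, 0, 0]],
    [[0.29, 0.11, -0.535], [0.01, 0, 0]]
  ]
}}

```text
time_s: 12.4
tcp_pos: [0.4771, -0.299, 0.2908]
eef_rot: [49.9, 89.9, 143.7]
contact_force: [-0.3, 0.5, 0.7]
gripper_width: 0.0392
```

```bash
python3 go.py .478 -.299 .217 184 1
```

```text
at [ 0.477 -0.299  0.291] yaw -176.2022076458795 F [-0.325  0.515  0.67 ] w 0.03922004454874688 t 12.4 j [-12.174   8.51   -9.571  -0.024 -71.971  15.979]
1 shift [ 0.492 -0.007 -0.001] turn [-0.004  0.001 -0.001]
```

{"method": "send_rows", "body": {
  "plan": [
    [[0.1, -0.007, 0], [0, 0, 0]],
    [[0.2, -0.007, 0], [0, 0, 0]],
    [[0.35, -0.007, 0], [0, 0, 0]],
    [[0.45, -0.007, 0], [0, 0, 0]],
    [[0.485, -0.007, 0], [0, 0, 0]]
  ]
}}

```text
time_s: 12.9
tcp_pos: [0.4779, -0.2978, 0.2172]
eef_rot: [57.6, 89.9, 151.4]
contact_force: [0.2, -0.5, 0.0]
gripper_width: 0.0395
```

{"method": "send_rows", "body": {
  "plan": [
    [[0, 0, 0], [0, 0, 0]],
    [[0, 0, 0], [0, 0, 0]],
    [[0, 0, 0], [0, 0, 0]],
    [[0, 0, 0], [0, 0, 0]],
    [[0, 0, 0], [0, 0, 0]]
  ],
  "jaw": -1,
  "force": 30
}}

```text
time_s: 13.4
tcp_pos: [0.4783, -0.2979, 0.2181]
eef_rot: [46.4, 89.9, 140.2]
contact_force: [-0.4, 1.1, 3.7]
gripper_width: 0.0156
```

{"method": "send_rows", "body": {
  "plan": [
    [[-0.02, 0, 0], [0, 0, 0]],
    [[-0.05, 0, 0], [0, 0, 0]],
    [[-0.07, 0, 0], [0, 0, 0]],
    [[-0.085, 0, 0], [0, 0, 0]],
    [[-0.085, 0, 0], [0, 0, 0]]
  ]
}}

```text
time_s: 13.9
tcp_pos: [0.4784, -0.298, 0.2312]
eef_rot: [22.7, 90.0, 116.5]
contact_force: [0.4, -1.0, -0.9]
gripper_width: 0.0155
```

```bash
python3 go.py .478 -.299 .23 184 1;  python3 - <<'E'
from fit import *
p=r.capture("side"); cv2.imwrite("pics/g2.png",cv2.resize(p["color"][240:420,160:400,::-1],None,fx=3,fy=3))
E
```

```text
at [ 0.478 -0.298  0.231] yaw -176.1716060278701 F [ 0.41  -0.976 -0.942] w 0.01550092942811251 t 13.9 j [-12.042  10.708 -14.786  -0.031 -64.528  15.883]
1 shift [ 0.008  0.003 -0.007] turn [-0.004  0.001 -0.   ]
```

View pics/g2.png

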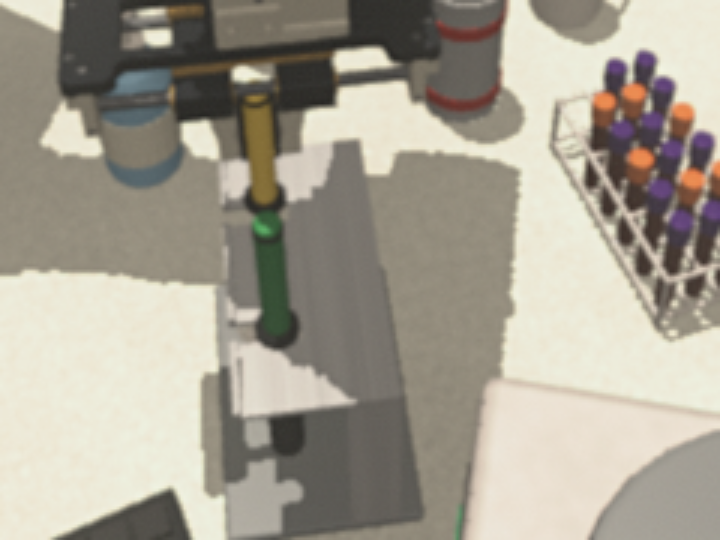

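The green brush is undisturbed, and the yellow brush's collar (262,195) has lifted off the shelf. I'll draw it straight out to the front and then raise it.

{"method": "send_rows", "body": {
  "plan": [
    [[0, 0.08, 0], [0, 0, 0]],
    [[0, 0.2, 0], [0, 0, 0]],
    [[0, 0.32, 0], [0, 0, 0]],
    [[0, 0.45, 0], [0, 0, 0]],
    [[0, 0.57, 0], [0, 0, 0]]
  ]
}}

```text
time_s: 14.45
tcp_pos: [0.3908, -0.3037, 0.2312]
eef_rot: [28.2, 90.0, 122.0]
contact_force: [0.1, -0.2, -0.1]
gripper_width: 0.0158
```

{"method": "send_rows", "body": {
  "plan": [
    [[-0.1, 0.03, 0], [0, 0, 0]],
    [[-0.3, 0.03, 0], [0, 0, 0]],
    [[-0.5, 0.03, 0], [0, 0, 0]],
    [[-0.75, 0.03, 0], [0, 0, 0]],
    [[-0.98, 0.03, 0], [0, 0, 0]]
  ]
}}

```text
time_s: 14.95
tcp_pos: [0.3849, -0.3042, 0.3801]
eef_rot: [-64.3, 90.0, 29.5]
contact_force: [0.3, -0.1, -1.1]
gripper_width: 0.0156
```

{"method": "send_rows", "body": {
  "plan": [
    [[-0.03, 0, 0.1], [0, 0, 0]],
    [[-0.08, -0.1, 0.2], [0, 0, 0]],
    [[-0.13, -0.25, 0.4], [0, 0, 0]],
    [[-0.17, -0.4, 0.6], [0, 0, 0]],
    [[-0.17, -0.6, 0.8], [0, 0, 0]]
  ]
}}

```text
time_s: 15.45
tcp_pos: [0.466, -0.178, 0.4074]
eef_rot: [-93.4, 89.8, 0.4]
contact_force: [0.9, -1.3, 0.1]
gripper_width: 0.0156
```

```bash
python3 go.py .6268 -.0784 .41 184 1
```

```text
at [ 0.466 -0.178  0.407] yaw -176.26704232729392 F [ 0.931 -1.3    0.125] w 0.015622194231068955 t 15.45 j [  1.711  -0.307  -4.509   0.005 -85.591   2.022]
1 shift [-0.013 -1.113  0.593] turn [-0.006 -0.     0.005]
```

{"method": "send_rows", "body": {
  "plan": [
    [[0, -0.15, 0.1], [0, 0, 0]],
    [[0, -0.35, 0.2], [0, 0, 0]],
    [[0, -0.55, 0.3], [0, 0, 0]],
    [[0, -0.75, 0.4], [0, 0, 0]],
    [[0, -0.95, 0.5], [0, 0, 0]]
  ]
}}

```text
time_s: 15.95
tcp_pos: [0.6033, -0.0937, 0.4082]
eef_rot: [-92.0, 89.8, 1.7]
contact_force: [0.8, -0.4, -0.1]
gripper_width: 0.0156
```

{"method": "send_rows", "body": {
  "plan": [
    [[0, -0.06, 0.03], [0, 0, 0]],
    [[0, -0.11, 0.07], [0, 0, 0]],
    [[0, -0.16, 0.09], [0, 0, 0]],
    [[0, -0.16, 0.09], [0, 0, 0]],
    [[0, -0.16, 0.09], [0, 0, 0]]
  ]
}}

```text
time_s: 16.45
tcp_pos: [0.6258, -0.0791, 0.4088]
eef_rot: [-91.9, 89.7, 1.8]
contact_force: [-0.5, 0.5, -0.5]
gripper_width: 0.0153
```

```bash
cat > see.py <<'E'
from fit import *
import sys
p=r.capture("side"); W,ok=cloud(p); cv2.imwrite(f"pics/{sys.argv[1]}.png",cv2.resize(p["color"][120:300,200:440,::-1],None,fx=3,fy=3))
s=r.get_state(); t=s["tcp_pos"]; print("tcp",t)
g=t-[0,0,.013]
for a,b,rad in((-.18,-.13,.028),(-.12,-.06,.003),(-.045,-.035,.008),(-.045,-.02,.008)):
    P=sel(W,ok,t[:2],.035,g[2]+a,g[2]+b); print(a,b,len(P),fitc(P,rad,t[:2]) if len(P)>4 else "")
P=sel(W,ok,t[:2],.035,.0,g[2]-.05); P=P[P[:,2]>.135]; print("lowest",np.percentile(P[:,2],[0,1,5]) if len(P) else 0)
print("jar",fitc(sel(W,ok,(.6275,-.0785),.05,.02,.115),.0315,(.627,-.078)))
E
python3 see.py b1; python3 go.py .6268 -.0784 .41 184 1
```

```text
tcp [ 0.6258 -0.0792  0.4088]
-0.18 -0.13 533 (array([ 0.6275, -0.0782]), np.float64(0.0011146947937273055), 533)
-0.12 -0.06 90 (array([ 0.6266, -0.0812]), np.float64(0.0005450307580830897), 90)
-0.045 -0.035 34 (array([ 0.6264, -0.0806]), np.float64(0.0005904354141543396), 34)
-0.045 -0.02 91 (array([ 0.6264, -0.0804]), np.float64(0.000500684188377289), 91)
lowest [0.2177 0.2184 0.2207]
jar (array([ 0.6282, -0.0797]), np.float64(0.0010940885274170788), 1038)
at [ 0.626 -0.079  0.409] yaw -176.29964097008312 F [-0.788  0.127 -1.644] w 0.01570900592204751 t 16.5 j [ 10.514  13.051  10.935   0.041 -87.62   -6.815]
1 shift [-0.008 -0.007  0.005] turn [-0.007 -0.     0.006]
```

View pics/b1.png

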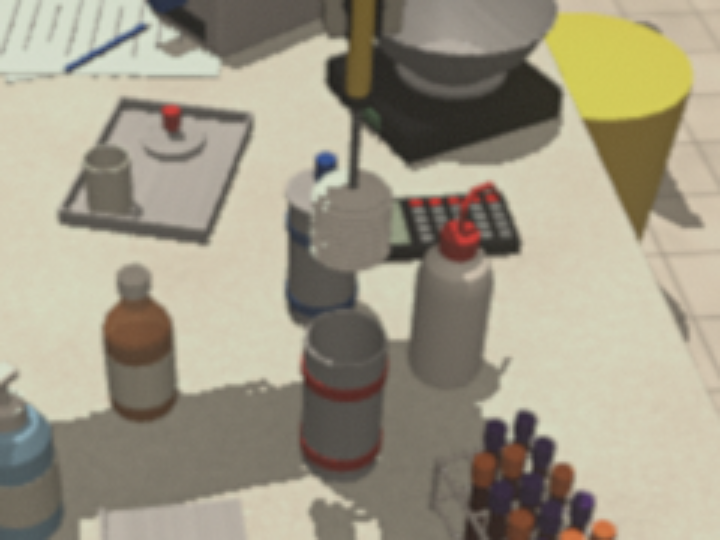

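The lid sits knob up in the tray at (172,120) and the beaker is unmoved. The brush hangs straight above the open mouth, aligned within about 1.5 mm. I'll descend slowly.

{"method": "send_rows", "body": {
  "plan": [
    [[0.1, -0.008, 0.003], [0, 0, 0.005]],
    [[0.25, -0.008, 0.003], [0, 0, 0.005]],
    [[0.4, -0.008, 0.003], [0, 0, 0.005]],
    [[0.52, -0.008, 0.003], [0, 0, 0.005]],
    [[0.6, -0.008, 0.003], [0, 0, 0.005]]
  ]
}}

```text
time_s: 17.0
tcp_pos: [0.6263, -0.0788, 0.3165]
eef_rot: [84.6, 89.9, 178.3]
contact_force: [0.1, -1.1, -0.6]
gripper_width: 0.0155
```

```bash
python3 go.py .627 -.0787 .25 184 1
```

```text
at [ 0.626 -0.079  0.316] yaw -176.32572743986765 F [ 0.11  -1.084 -0.637] w 0.01549245162256366 t 17.0 j [ 10.501  14.5     1.324  -0.022 -76.922  -6.822]
1 shift [ 0.443 -0.006  0.001] turn [-0.007  0.    -0.002]
```

{"method": "send_rows", "body": {
  "plan": [
    [[0.06, -0.005, 0], [0, 0, 0]],
    [[0.14, -0.006, 0], [0, 0, 0]],
    [[0.24, -0.006, 0], [0, 0, 0]],
    [[0.34, -0.006, 0], [0, 0, 0]],
    [[0.43, -0.006, 0], [0, 0, 0]]
  ]
}}

```text
time_s: 17.5
tcp_pos: [0.6271, -0.0788, 0.2512]
eef_rot: [80.6, 89.9, 174.3]
contact_force: [-0.3, 0.9, -0.8]
gripper_width: 0.0159
```

```bash
python3 see.py b2; python3 go.py .627 -.0787 .207 184 1
```

```text
tcp [ 0.626  -0.0787  0.2486]
-0.18 -0.13 401 (array([ 0.6275, -0.083 ]), np.float64(0.0011469742273354198), 401)
-0.12 -0.06 339 (array([ 0.6277, -0.0851]), np.float64(0.024337486819416422), 339)
-0.045 -0.035 24 (array([ 0.6273, -0.0797]), np.float64(0.0005968172889433466), 24)
-0.045 -0.02 66 (array([ 0.6278, -0.08  ]), np.float64(0.000751853774597435), 66)
lowest [0.1363 0.1366 0.1386]
jar (array([ 0.6283, -0.0793]), np.float64(0.0011682873552816136), 999)
at [ 0.626 -0.079  0.249] yaw -176.3467730990128 F [-0.689  0.199 -3.774] w 0.015392884709634992 t 17.55 j [ 10.491  16.495  -4.719  -0.079 -69.051  -6.809]
1 shift [ 0.277 -0.008 -0.001] turn [-0.008  0.001 -0.006]
```

{"method": "send_rows", "body": {
  "plan": [
    [[0.07, -0.003, 0], [0, 0, 0]],
    [[0.14, -0.004, 0], [0, 0, 0]],
    [[0.2, -0.004, 0], [0, 0, 0]],
    [[0.26, -0.004, 0], [0, 0, 0]],
    [[0.28, -0.004, 0], [0, 0, 0]]
  ]
}}

```text
time_s: 18.05
tcp_pos: [0.626, -0.0786, 0.2053]
eef_rot: [82.7, 89.6, 176.3]
contact_force: [0.1, 0.1, -1.4]
gripper_width: 0.0154
```

{"method": "send_rows", "body": {
  "plan": [
    [[0.005, 0, 0], [0, 0, 0]],
    [[0.01, 0, 0], [0, 0, 0]],
    [[0.015, 0, 0], [0, 0, 0]],
    [[0.02, 0, 0], [0, 0, 0]],
    [[0.02, 0, 0], [0, 0, 0]]
  ]
}}

```text
time_s: 18.55
tcp_pos: [0.6264, -0.0787, 0.2032]
eef_rot: [82.9, 89.7, 176.6]
contact_force: [0.9, 1.0, 4.4]
gripper_width: 0.0157
```

```bash
python3 go.py .627 -.0787 .203 184 1
```

```text
at [ 0.626 -0.079  0.203] yaw -176.34110524971513 F [0.876 0.955 4.381] w 0.01574503545001164 t 18.55 j [ 10.49   18.295  -8.298  -0.074 -63.677  -6.798]
1 shift [ 0.001 -0.004 -0.001] turn [-0.008  0.001 -0.006]
```

{"method": "send_rows", "body": {
  "plan": [
    [[-0.08, 0, 0], [0, 0, 0]],
    [[-0.2, 0, 0], [0, 0, 0]],
    [[-0.32, 0, 0], [0, 0, 0]],
    [[-0.42, 0, 0], [0, 0, 0]],
    [[-0.455, 0, 0], [0, 0, 0]]
  ]
}}

```text
time_s: 19.05
tcp_pos: [0.6275, -0.0787, 0.274]
eef_rot: [72.9, 89.9, 166.5]
contact_force: [0.5, 0.7, -0.8]
gripper_width: 0.0153
```

```bash
python3 see.py b3; python3 go.py .627 -.0787 .203 184 1
```

```text
tcp [ 0.6274 -0.0787  0.2739]
-0.18 -0.13 563 (array([ 0.6277, -0.0826]), np.float64(0.0014559081856371364), 563)
-0.12 -0.06 63 (array([ 0.6281, -0.0806]), np.float64(0.0005863596623325736), 63)
-0.045 -0.035 25 (array([ 0.6287, -0.08  ]), np.float64(0.0005072083070747427), 25)
-0.045 -0.02 67 (array([ 0.6285, -0.0798]), np.float64(0.0007092993125703724), 67)
lowest [0.1351 0.1351 0.1352]
jar (array([ 0.6284, -0.079 ]), np.float64(0.0008160726037751628), 795)
at [ 0.627 -0.079  0.274] yaw -176.3349196085624 F [0.741 0.033 0.387] w 0.015128626871833433 t 19.1 j [ 10.484  15.706  -2.502  -0.046 -71.884  -6.804]
1 shift [ 0.473  0.002 -0.   ] turn [-0.007  0.001 -0.002]
```

View pics/b3.png

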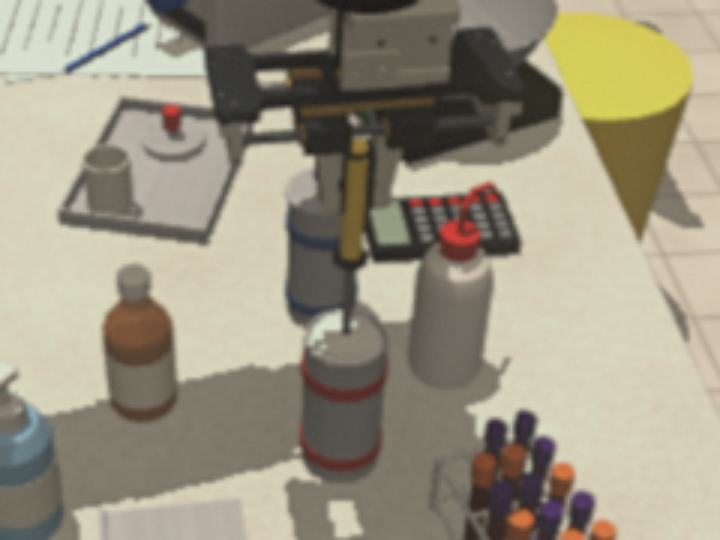

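Stroke 1 is done: the bristle top is level with the rim (345,320) and the jar hasn't moved. Two more strokes to go.

{"method": "send_rows", "body": {
  "plan": [
    [[0.1, 0, 0], [0, 0, 0]],
    [[0.22, 0, 0], [0, 0, 0]],
    [[0.34, 0, 0], [0, 0, 0]],
    [[0.43, 0, 0], [0, 0, 0]],
    [[0.465, 0, 0], [0, 0, 0]]
  ]
}}

```text
time_s: 19.6
tcp_pos: [0.6269, -0.0791, 0.203]
eef_rot: [101.0, 89.8, -165.3]
contact_force: [-5.3, 0.8, 22.8]
gripper_width: 0.0158
```

{"method": "send_rows", "body": {
  "plan": [
    [[0.006, 0, 0], [0, 0, 0]],
    [[0.012, 0, 0], [0, 0, 0]],
    [[0.016, 0, 0], [0, 0, 0]],
    [[0.016, 0, 0], [0, 0, 0]],
    [[0.016, 0, 0], [0, 0, 0]]
  ]
}}

```text
time_s: 20.1
tcp_pos: [0.6272, -0.0795, 0.2031]
eef_rot: [139.0, 89.8, -127.2]
contact_force: [-4.9, 0.8, 17.4]
gripper_width: 0.0151
```

```bash
python3 go.py .627 -.0787 .272 184 1
```

```text
at [ 0.627 -0.08   0.203] yaw -176.2563597666712 F [-4.907  0.824 17.407] w 0.015119350037094815 t 20.1 j [ 10.496  18.269  -8.431   0.114 -63.412  -6.803]
1 shift [-0.46   0.002  0.005] turn [-0.006 -0.003 -0.002]
```

{"method": "send_rows", "body": {
  "plan": [
    [[-0.08, 0, 0.005], [0, 0, 0]],
    [[-0.2, 0, 0.005], [0, 0, 0]],
    [[-0.32, 0, 0.005], [0, 0, 0]],
    [[-0.42, 0, 0.005], [0, 0, 0]],
    [[-0.46, 0, 0.005], [0, 0, 0]]
  ]
}}

```text
time_s: 20.6
tcp_pos: [0.6279, -0.0786, 0.2737]
eef_rot: [-167.0, 89.9, -73.3]
contact_force: [0.1, 0.9, -0.6]
gripper_width: 0.0159
```

```bash
python3 see.py b4; python3 go.py .627 -.0787 .204 184 1
```

```text
tcp [ 0.628  -0.0786  0.2739]
-0.18 -0.13 564 (array([ 0.6276, -0.0826]), np.float64(0.0015120478127670488), 564)
-0.12 -0.06 63 (array([ 0.6288, -0.0805]), np.float64(0.000683976423147247), 63)
-0.045 -0.035 28 (array([ 0.6287, -0.08  ]), np.float64(0.0006250949203271657), 28)
-0.045 -0.02 70 (array([ 0.6288, -0.0796]), np.float64(0.0006295048920945102), 70)
lowest [0.135  0.135  0.1352]
jar (array([ 0.6284, -0.079 ]), np.float64(0.0008181264762671479), 802)
at [ 0.628 -0.079  0.274] yaw -176.2457883952995 F [0.512 0.07  0.574] w 0.015573068203814199 t 20.65 j [ 10.581  15.66   -2.64    0.134 -71.672  -6.869]
1 shift [0.466 0.007 0.001] turn [-0.005 -0.003  0.001]
```

{"method": "send_rows", "body": {
  "plan": [
    [[0.1, 0.005, 0], [0, 0, 0]],
    [[0.22, 0.005, 0], [0, 0, 0]],
    [[0.34, 0.005, 0], [0, 0, 0]],
    [[0.42, 0.005, 0], [0, 0, 0]],
    [[0.455, 0.005, 0], [0, 0, 0]]
  ]
}}

```text
time_s: 21.15
tcp_pos: [0.6265, -0.0789, 0.2036]
eef_rot: [134.8, 89.8, -131.4]
contact_force: [0.1, -0.1, -1.2]
gripper_width: 0.0154
```

```bash
python3 go.py .627 -.0787 .2025 184 1
```

```text
at [ 0.626 -0.079  0.204] yaw -176.26149859797977 F [ 0.146 -0.07  -1.154] w 0.015391629191190782 t 21.15 j [ 10.573  18.184  -8.483   0.118 -63.468  -6.887]
1 shift [ 0.007 -0.004  0.001] turn [-0.006 -0.003 -0.003]
```

{"method": "send_rows", "body": {
  "plan": [
    [[0.005, 0, 0], [0, 0, 0]],
    [[0.008, 0, 0], [0, 0, 0]],
    [[0.012, 0, 0], [0, 0, 0]],
    [[0.015, 0, 0], [0, 0, 0]],
    [[0.018, 0, 0], [0, 0, 0]]
  ]
}}

```text
time_s: 21.65
tcp_pos: [0.6273, -0.0791, 0.2031]
eef_rot: [-166.6, 89.8, -72.8]
contact_force: [-2.3, -0.9, 10.5]
gripper_width: 0.0153
```

{"method": "send_rows", "body": {
  "plan": [
    [[-0.08, 0, 0], [0, 0, 0]],
    [[-0.2, 0, 0], [0, 0, 0]],
    [[-0.32, 0, 0], [0, 0, 0]],
    [[-0.42, 0, 0], [0, 0, 0]],
    [[-0.47, 0, 0], [0, 0, 0]]
  ]
}}

```text
time_s: 22.15
tcp_pos: [0.6279, -0.0789, 0.276]
eef_rot: [-127.9, 89.7, -34.1]
contact_force: [0.5, 0.8, -0.5]
gripper_width: 0.0151
```

{"method": "send_rows", "body": {
  "plan": [
    [[-0.08, 0, 0], [0, 0, 0]],
    [[-0.2, 0, 0], [0, 0, 0]],
    [[-0.4, 0, 0], [0, 0, 0]],
    [[-0.65, 0, 0], [0, 0, 0]],
    [[-0.9, 0, 0], [0, 0, 0]]
  ]
}}

```text
time_s: 22.65
tcp_pos: [0.6269, -0.0786, 0.4125]
eef_rot: [-135.8, 89.8, -42.0]
contact_force: [0.5, -0.1, -0.6]
gripper_width: 0.0155
```

```bash
python3 see.py b5; python3 go.py .393 -.304 .41 184 2
```

```text
tcp [ 0.6285 -0.0795  0.42  ]
-0.18 -0.13 748 (array([ 0.6286, -0.0775]), np.float64(0.002122319525351385), 748)
-0.12 -0.06 95 (array([ 0.6276, -0.0813]), np.float64(0.0008826411063462369), 95)
-0.045 -0.035 45 (array([ 0.6278, -0.0796]), np.float64(0.0004762470040605236), 45)
-0.045 -0.02 100 (array([ 0.6276, -0.0797]), np.float64(0.0005448000428128668), 100)
lowest [0.2214 0.2222 0.2246]
jar (array([ 0.6282, -0.0797]), np.float64(0.0010587505315937593), 1039)
at [ 0.628 -0.079  0.42 ] yaw -176.21781610028498 F [ 1.941 -0.708  6.415] w 0.015418336274635028 t 22.7 j [ 10.635  13.     12.114   0.367 -88.454  -6.862]
1 shift [ 0.027  0.833 -0.695] turn [-0.002 -0.003  0.008]
2 shift [ 0.03   0.834 -0.693] turn [-0.002 -0.003  0.008]
```

{"method": "send_rows", "body": {
  "plan": [
    [[0, 0.15, -0.12], [0, 0, 0]],
    [[0, 0.33, -0.27], [0, 0, 0]],
    [[0.01, 0.5, -0.42], [0, 0, 0]],
    [[0.02, 0.67, -0.56], [0, 0, 0]],
    [[0.03, 0.84, -0.7], [0, 0, 0]]
  ]
}}

```text
time_s: 23.2
tcp_pos: [0.5085, -0.1932, 0.4147]
eef_rot: [-111.5, 89.2, -17.7]
contact_force: [0.0, -0.5, -0.2]
gripper_width: 0.0155
```

{"method": "send_rows", "body": {
  "plan": [
    [[0, 0.17, -0.14], [0, 0, 0]],
    [[0, 0.34, -0.28], [0, 0, 0]],
    [[0.01, 0.5, -0.42], [0, 0, 0]],
    [[0.02, 0.67, -0.56], [0, 0, 0]],
    [[0.03, 0.83, -0.69], [0, 0, 0]]
  ]
}}

```text
time_s: 23.7
tcp_pos: [0.3899, -0.3055, 0.4094]
eef_rot: [-111.2, 89.2, -17.4]
contact_force: [1.0, -1.1, -0.5]
gripper_width: 0.0156
```

```bash
python3 go.py .391 -.304 .2325 183.8 2
```

```text
at [ 0.39  -0.305  0.409] yaw -176.2061761497207 F [ 0.974 -1.113 -0.454] w 0.015566853263865848 t 23.7 j [-15.276  -1.027  -4.989   0.029 -85.263  19.066]
1 shift [0.59  0.003 0.008] turn [-0.    -0.003  0.008]
2 shift [ 0.59  -0.     0.006] turn [-0.    -0.003  0.008]
```

{"method": "send_rows", "body": {
  "plan": [
    [[0.1, 0, 0.01], [0, 0, 0.01]],
    [[0.3, 0, 0.01], [0, -0.003, 0.016]],
    [[0.5, 0, 0.014], [0, -0.006, 0.016]],
    [[0.7, 0, 0.014], [0, -0.006, 0.016]],
    [[0.85, 0, 0.014], [0, -0.006, 0.016]]
  ]
}}

```text
time_s: 24.2
tcp_pos: [0.3908, -0.3033, 0.2798]
eef_rot: [56.6, 89.9, 150.4]
contact_force: [-0.2, -0.0, -1.0]
gripper_width: 0.0156
```

{"method": "send_rows", "body": {
  "plan": [
    [[0.1, 0, 0], [0, 0, 0]],
    [[0.2, 0, 0], [0, 0, 0]],
    [[0.28, 0, 0], [0, 0, 0]],
    [[0.31, 0, 0], [0, 0, 0]],
    [[0.31, 0, 0], [0, 0, 0]]
  ]
}}

```text
time_s: 24.7
tcp_pos: [0.3906, -0.3031, 0.2329]
eef_rot: [61.2, 89.8, 155.0]
contact_force: [0.9, -0.0, -0.4]
gripper_width: 0.0157
```

```bash
python3 - <<'E'
from fit import *
t=r.get_state()["tcp_pos"]
for c in("side","top"):
    p=r.capture(c); W,ok=cloud(p)
    if c=="side": cv2.imwrite("pics/b6.png",cv2.resize(p["color"][240:420,160:400,::-1],None,fx=3,fy=3))
    for a,b,rad in((.158,.168,.013),(.172,.198,.008),(.1,.15,.003)):
        P=sel(W,ok,t[:2],.03,a,b); print(c,a,b,fitc(P,rad,t[:2]) if len(P)>4 else "",P[:,2].min() if len(P) else "")
E
python3 go.py .478 -.2985 .2325 183.8 1
```

```text
side 0.158 0.168 (array([ 0.392 , -0.3037]), np.float64(0.0007997396128188103), 19) 0.16450064432194067
side 0.172 0.198 (array([ 0.3909, -0.3039]), np.float64(0.00042294536272084217), 87) 0.1727276373781922
side 0.1 0.15 (array([ 0.3911, -0.3047]), np.float64(0.0004307154981964276), 65) 0.10022523041310516
top 0.158 0.168  
top 0.172 0.198  
top 0.1 0.15  
at [ 0.391 -0.303  0.234] yaw -176.20737133447554 F [-0.1   -0.289 -0.321] w 0.015404341115858306 t 24.8 j [-15.013   3.937 -22.443  -0.013 -63.67   18.811]
1 shift [ 0.009 -0.58  -0.006] turn [-0.     0.001 -0.001]
```

View pics/b6.png

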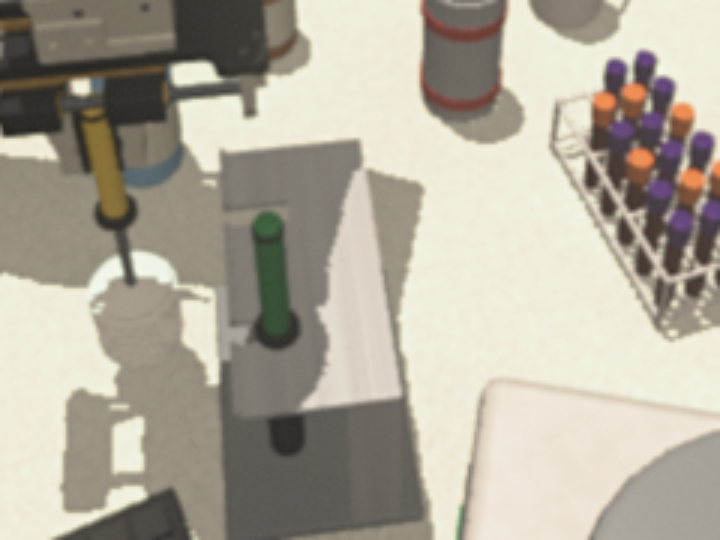

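The brush hangs upright in front of its free slot, with the collar about 10 mm above the lip. I'll slide it in.

{"method": "send_rows", "body": {
  "plan": [
    [[0, -0.08, 0], [0, 0, 0]],
    [[0, -0.2, -0.003], [0, 0, 0]],
    [[0, -0.34, -0.003], [0, 0, 0]],
    [[0, -0.48, -0.003], [0, 0, 0]],
    [[0, -0.58, -0.003], [0, 0, 0]]
  ]
}}

```text
time_s: 25.3
tcp_pos: [0.4805, -0.298, 0.2339]
eef_rot: [75.4, 90.0, 169.2]
contact_force: [0.1, 0.9, -0.8]
gripper_width: 0.0154
```

```bash
python3 go.py .478 -.298 .2195 183.8 1
python3 - <<'E'
from fit import *
t=r.get_state()["tcp_pos"]
p=r.capture("side"); W,ok=cloud(p)
for a,b,rad in((.158,.168,.013),(.172,.198,.008)):
    P=sel(W,ok,t[:2],.03,a,b); print(a,fitc(P,rad,t[:2]),P[:,2].min())
E
```

```text
at [ 0.48  -0.298  0.234] yaw -176.17291750721887 F [ 0.107  0.882 -0.832] w 0.015434969403361027 t 25.3 j [-11.975  10.749 -14.383   0.    -64.88   15.802]
1 shift [0.096 0.016 0.001] turn [ 0.001  0.    -0.   ]
0.158 (array([ 0.4811, -0.2981]), np.float64(0.00020209626408892317), 11) 0.1647749647826987
0.172 (array([ 0.4814, -0.299 ]), np.float64(0.0004975447746329385), 86) 0.17215988995877296
```

Now I'll lower it until the collar meets the shelf.

{"method": "send_rows", "body": {
  "plan": [
    [[0.02, 0.016, 0], [0, 0, 0]],
    [[0.05, 0.016, 0], [0, 0, 0]],
    [[0.075, 0.016, 0], [0, 0, 0]],
    [[0.09, 0.016, 0], [0, 0, 0]],
    [[0.095, 0.016, 0], [0, 0, 0]]
  ]
}}

```text
time_s: 25.85
tcp_pos: [0.4791, -0.2982, 0.2192]
eef_rot: [101.9, 90.0, -164.3]
contact_force: [-0.5, -0.2, -0.3]
gripper_width: 0.0156
```

{"method": "send_rows", "body": {
  "plan": [
    [[0.003, 0, 0], [0, 0, 0]],
    [[0.006, 0, 0], [0, 0, 0]],
    [[0.01, 0, 0], [0, 0, 0]],
    [[0.012, 0, 0], [0, 0, 0]],
    [[0.012, 0, 0], [0, 0, 0]]
  ]
}}

```text
time_s: 26.35
tcp_pos: [0.4792, -0.2983, 0.2181]
eef_rot: [-162.1, 90.0, -68.3]
contact_force: [-1.0, 1.1, 4.4]
gripper_width: 0.0158
```

```bash
python3 go.py
```

```text
at [ 0.479 -0.298  0.218] yaw -176.14811975571791 F [-1.005  1.062  4.409] w 0.015789962299532747 t 26.35 j [-12.021  11.325 -15.841   0.036 -62.813  15.856]
```

{"method": "send_rows", "body": {
  "plan": [
    [[0, 0, 0], [0, 0, 0]],
    [[0, 0, 0], [0, 0, 0]],
    [[0, 0, 0], [0, 0, 0]],
    [[0, 0, 0], [0, 0, 0]],
    [[0, 0, 0], [0, 0, 0]]
  ],
  "jaw": -0.1
}}

```text
time_s: 26.85
tcp_pos: [0.4792, -0.2983, 0.2179]
eef_rot: [178.1, 90.0, -88.1]
contact_force: [0.3, 0.4, -1.2]
gripper_width: 0.0393
```

{"method": "send_rows", "body": {
  "plan": [
    [[-0.06, 0, 0], [0, 0, 0]],
    [[-0.2, 0, 0], [0, 0, 0]],
    [[-0.4, 0, 0], [0, 0, 0]],
    [[-0.65, 0, 0], [0, 0, 0]],
    [[-0.9, 0, 0], [0, 0, 0]]
  ]
}}

```text
time_s: 27.35
tcp_pos: [0.4788, -0.2983, 0.3549]
eef_rot: [177.6, 90.0, -88.6]
contact_force: [1.1, -0.0, -0.3]
gripper_width: 0.0392
```

{"method": "send_rows", "body": {
  "plan": [
    [[-0.1, 0.1, 0.1], [0, 0, 0]],
    [[-0.2, 0.2, 0.2], [0, 0, 0]],
    [[-0.3, 0.3, 0.3], [0, 0, 0]],
    [[-0.3, 0.4, 0.4], [0, 0, 0]],
    [[-0.3, 0.4, 0.4], [0, 0, 0]]
  ]
}}

```text
time_s: 27.85
tcp_pos: [0.4135, -0.2415, 0.4021]
eef_rot: [-110.1, 89.8, -16.2]
contact_force: [-0.3, -0.8, 0.7]
gripper_width: 0.0395
```

```bash
python3 go.py
python3 - <<'E'
from fit import *
for c in("side","top"):
    p=r.capture(c); W,ok=cloud(p); print(c)
    if c=="side": save(p,"end")
    for n,g,rad,a,b in(("yel lo",(.478,-.299),.008,.17,.2),("yel hi",(.478,-.299),.008,.2,.246),("grn",(.484,-.379),.008,.2,.246),("jar",(.6275,-.0785),.0315,.02,.115),("beaker",(.4384,.262),.024,.025,.055),("jar2",(.63,.098),.032,.02,.09),("reag",(.47,-.005),.029,.02,.09),("wash",(.73,.018),.032,.02,.09),("pump",(.38,-.127),.03,.02,.09),("knob",(.502,.369),.01,.03,.045)):
        P=sel(W,ok,g,.03 if rad<.02 else rad+.015,a,b); print(n,fitc(P,rad,g) if len(P)>5 else "")
    P=sel(W,ok,(.478,-.299),.03,.246,.26); print("yel top",len(P),P[:,2].mean() if len(P) else "")
    P=sel(W,ok,(.502,.369),.03,.045,.055); print("knob top",len(P),P.mean(0) if len(P) else "")
E
```

```text
at [ 0.414 -0.242  0.402] yaw -176.10201166220511 F [-0.33  -0.848  0.702] w 0.03946152532099855 t 27.85 j [ -6.647  -2.344  -7.159   0.036 -84.971  10.542]
side
yel lo (array([ 0.4799, -0.2993]), np.float64(0.0004043992080214184), 97)
yel hi (array([ 0.4797, -0.2994]), np.float64(0.00036404903674769557), 160)
grn (array([ 0.4845, -0.3788]), np.float64(0.00032091148604928253), 174)
jar (array([ 0.6282, -0.0797]), np.float64(0.001090425995608952), 1035)
beaker (array([0.4384, 0.2622]), np.float64(0.001549940352207218), 195)
jar2 (array([0.6323, 0.1005]), np.float64(0.0008861638129416694), 480)
reag (array([ 0.4702, -0.0059]), np.float64(0.000739652828176212), 519)
wash (array([0.7315, 0.0176]), np.float64(0.0007963761851633236), 519)
pump (array([ 0.3782, -0.1287]), np.float64(0.0007323493536534019), 583)
knob (array([0.5037, 0.3674]), np.float64(0.001092759708381302), 31)
yel top 58 0.24845305481374655
knob top 11 [0.5029 0.3653 0.0466]
top
yel lo 
yel hi 
grn 
jar 
beaker (array([0.4365, 0.2607]), np.float64(0.0018714249760866369), 142)
jar2 
reag 
wash 
pump 
knob (array([0.5022, 0.3683]), np.float64(0.0008501605940206547), 28)
yel top 0 
knob top 38 [0.5015 0.3671 0.0469]
```

View pics/end.png

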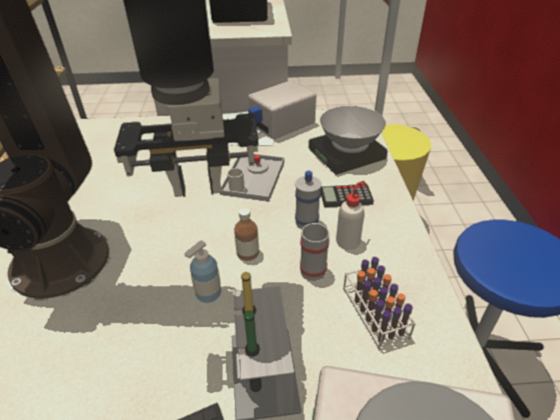

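```bash
python3 -c "
from plant import r
print(r.close_job())"
```

```text
the job is handed in; nothing more can be done
None
```

The job is done and handed in at about 28 s of the 72 s allowed; no verdict was reported.

- **Lid:** it sits knob up on the tray floor at about (0.502, 0.368). The beaker beside it has not moved.
- **Scrubbing:** I made three full strokes down the jar's middle. Floor contact was felt each time, at about 4, 23 and 10 N. The second was harder than I meant, but well under the 40 N and 120 N limits. After each stroke I drew the brush up until the bristle tops were about 5 mm above the rim.
- **Brush:** it hangs upright in its own slot. The handle top is at 0.2485 m against 0.2486 m before, so the collar is resting on the shelf. It stands about 1.5 mm deeper in the slot than at the start.
- **Last checks:** the jar, blue-banded jar, amber bottle, wash bottle, pump bottle and beaker measured where they started, to within about 1 mm. The green brush was judged against its first top-camera reading, since its first side-camera fit was off. I judged the tube rack and calculator by eye only; both look unchanged. The arm hid the jar and both brushes from the top camera in the last check, so the final readings on them come from the side camera.

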